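# Get the rear flap wheel off a crowded hook

### The arm

A 6-joint arm with a two-finger parallel gripper is mounted at the origin on the work surface. World frame = base frame: x ahead of the robot, y to its left, z up, the work surface at z = 0. Lengths are in m, angles in rad, forces in N, time in s.
With the tool pointing down it reaches from about 0.375 to 0.975 m from the base axis. Payload 3.8 kg.
Tool frame: the origin (TCP) lies at the very end of the fingers, on their centre line; the grasp point (between the pads) lies 19 mm behind it; z points along the fingers, y is the direction in which the jaws open and shut (so a half turn about z gives the same grasp; the last joint's range is limited). The gripper opens to 85 mm and grips with 20 to 120 N. Pads are 22 mm wide; open, the fingers measure 114 mm over their backs; the gripper's body (76 mm by 85 mm) begins 54 mm behind the grasp point. The pads swing forward as they close: fully open they stand 13 mm farther back than shut.
Start: joints at [-1.32, 0.264, 1.604, -0, 1.274, -0.037], TCP at [0.192, -0.647, 0.231] pointing down, gripper open.
Joint ranges: [-2.63, 2.63], [-0.94, 2.18], [0.31, 2.57], [-1.31, 4.45], [0, 2.66], [-2.55, 2.55]. Speed limits (rad/s): [2.57, 2.57, 3.14, 3.14, 3.14, 3.14].

### API

Orientations are given as a rotation vector (axis times angle).
In Python, from workcell import bot, viewer gives the robot as it stands.
- The arm moves only by the tool jog_arm, never from a script. Its argument "motion" is a list of rows, each an object of numbers: "dx", "dy", "dz": the shift along the world's x, y, z in cm; "turn": the turn about the world's z in rad. A call has 1 to 12 rows; each row shifts and turns the commanded pose from where the row before left it; what a row does not reach is not made up. A row lasts 1/12 s, in which the tool goes at most 41.7 mm and 7.16 degrees, less where a joint would pass 70% of its speed; a pose out of reach is approached as far as the arm can. A call is refused whole if a number of a shift passes 4.17 or a number of a turn 0.125, either way. A call with a gripper value outside its range is refused whole. "fingers" is the finger opening in cm, from 0 to 8.54, set as the call begins (left out, the last holds). The fingers move at their own pace and stop on an object; "grip_force" is the grip in N (left out, the last holds). Time passes only in rows, so rows that do not move let the fingers close. It gives the time, the measured TCP pose, the force and the opening at its end, in the units of the state.
- bot.read_state(): the state, without advancing time (a new reading comes with each control period).
- viewer.read_camera(name): name is "scene" or "side" or "wrist"; returns (picture, depth): 480x640x3 uint8, red, green, blue; 480x640 float32, m along the optical axis (not along the pixel's ray), 0 where there is no reading.
- viewer.camera_info(name): a dict with "vertical_fov" (degrees; the focal length in pixels is half the picture's height over the tangent of half this angle, whatever the lens; pixels are square), "cx", "cy" (the principal point, pixels), "R" (3x3) and "t" (3): a world point X has camera coordinates R X + t. Camera axes: x right, y down, z forward; pixel columns grow to the right and rows downward; lengths in m; the calibration is good to about 2 mm. A picture is of the moment at which its call begins: read the wrist's pose just before it. camera_info takes no time and is no camera call; for the wrist camera it gives the pose at the moment of the call.
- bot.finish_job(): hands the job in, once; it reports no verdict.
The state is a dict: "time": time; "q": joint angles; "joint_vel": joint speeds; "joint_torque": joint torques, N m; "tool_pos": TCP position; "tcp_rot": TCP orientation; "wrist_force": force on the tool from outside, world axes, zero at the start; "torque": the same for the moment, N m; "width": opening from 0.0 (shut) to 1.0 (fully open).
Only numpy, scipy, OpenCV 4.12 (cv2) and the standard library are available. Lean on these libraries where they do the work, as an engineer would, in place of code of your own. Each camera call takes 0.05 s, during which the arm holds its last target. There are 200 camera calls.

### The job

I need the brown flap wheel at the back of the crowded hook. First take off the two grey wheels in front of it and hang both on the spare hook, then take the flap wheel and stand it on edge in the wheel cradle, resting on its two rods. Leave the other things on the bench where they are.

Things in the scene. Friction and masses are not known exactly. Their poses are not given: they have to be found in the camera images.
- hook_full: Fixed steel bench hook, foot 150 x 60 x 10 mm. Origin on the bench below the arm. Level round arm 8 mm thick along local x, centre line 130 mm up, from the post (16 mm thick, axis at local x +85 mm, top 134 mm up) towards its free tip at local -x (about towards the robot). At the start this one carries the three wheels.
- hook_spare: Fixed steel bench hook, foot 150 x 60 x 10 mm. Origin on the bench below the arm. Level round arm 8 mm thick along local x, centre line 130 mm up, from the post (16 mm thick, axis at local x +85 mm, top 134 mm up) towards its free tip at local -x (about towards the robot). At the start this one is empty.
- cradle: Fixed wheel cradle; origin under the centre of its 70 (x) x 120 (y) x 10 mm base, on the bench. Two cheeks (4 mm thick, 44 mm long, top 46 mm up) at local x -16 and +16 mm leave a 28 mm slot open at its y ends. Two 8 mm rods along x, at local y -16 and +16 mm, 22 mm up, carry the wheel. A seated wheel has its axis along local x, its centre 50 mm up.
- hook_full_tip (a point): Centre of the tip of that hook's arm, at local x -75, y 0, z 136 mm. Over its last 7 mm the arm turns up by 6 mm (metal ends at x -79, top 140 mm up): raise a wheel 12 mm from hanging to pass the tip with 6 mm spare above and below.
- hook_spare_tip (a point): Centre of the tip of that hook's arm, at local x -75, y 0, z 136 mm. Over its last 7 mm the arm turns up by 6 mm (metal ends at x -79, top 140 mm up): raise a wheel 12 mm from hanging to pass the tip with 6 mm spare above and below.
- wheel_front_mid (a point): Wheel 56 mm across, 16 mm thick, round bore 26 mm, about 0.1 kg, hung by its bore; centre hangs 9 mm below the arm's centre line. Point: the wheel's centre; x is its axis (along the arm while it hangs). Grey rubber-bonded wheel with a smooth rim, the one nearest the tip at the start (centre about local x = -32 mm of its hook).
- wheel_second_mid (a point): Wheel 56 mm across, 16 mm thick, round bore 26 mm, about 0.1 kg, hung by its bore; centre hangs 9 mm below the arm's centre line. Point: the wheel's centre; x is its axis (along the arm while it hangs). Grey rubber-bonded wheel with a smooth rim, the second from the tip (about local x = +7 mm).
- wheel_rear_mid (a point): Wheel 56 mm across, 16 mm thick, round bore 26 mm, about 0.1 kg, hung by its bore; centre hangs 9 mm below the arm's centre line. Point: the wheel's centre; x is its axis (along the arm while it hangs). Brown abrasive flap wheel with a slatted rim (many small flaps), the one nearest the post (about local x = +46 mm).
- stick_a: Bystander, loose: emery stick 150 x 14 x 10 mm; origin under its middle on the bench. Leave it where it is.
- stick_b: Bystander, loose: emery stick 150 x 14 x 10 mm; origin under its middle on the bench. Leave it where it is.
- compound_bar: Bystander, loose: bar of polishing compound 90 x 40 x 30 mm; origin under its middle on the bench. Leave it where it is.
- collar: Bystander, loose: dark steel collar lying flat, 64 mm across, 18 mm high; origin under its middle on the bench. Leave it where it is.

How it is judged:
By the outcome, as a careful person would: the job done as asked, in the order asked, and still so for the second after the job is handed in, with the robot touching nothing.
It also fails if it takes over 72 s, if anything falls off the work surface, if the arm or the gripper's body presses on something with over 40 N, if the wrist force passes 120 N, or if a joint passes its speed limit or range.

## Working session

There is one attempt and no reset: what is moved stays moved. The work goes in short steps, Python scripts to look and compute and a tool call to move; the robot and the scene stay as the last step left them, time stands still between calls to the robot, and variables do not carry over. Pictures are saved under pics/ and viewed, about 8 in all and at most 12, crops included, and the job is handed in when it is done.

Besides the shell and the picture viewer there is one more tool, called after "Call:" by a JSON object that holds its "api" and its "payload", one argument or row to a line. jog_arm: Moves the arm, as the interface text tells. Its arguments: {"type":"object","properties":{"motion":{"type":"array"},"fingers":{"type":"number"},"grip_force":{"type":"number"}},"required":["motion"]}

```bash
ls; mkdir -p pics
cat > h.py <<'E'
import numpy as np, cv2
from workcell import bot, viewer
def cam(n):
    i=viewer.camera_info(n); p,d=viewer.read_camera(n)
    return p,d,i
def f(i): return 240/np.tan(np.radians(i["vertical_fov"])/2)
def world(i,d,u,v):
    z=d[v,u] if np.ndim(d)>1 else d
    F=f(i); c=np.array([(u-i["cx"])/F*z,(v-i["cy"])/F*z,z])
    return np.array(i["R"]).T@(c-np.array(i["t"]))
def cloud(i,d):
    v,u=np.mgrid[:480,:640]; F=f(i)
    c=np.stack([(u-i["cx"])/F*d,(v-i["cy"])/F*d,d],-1)
    return (c-np.array(i["t"]))@np.array(i["R"])
def save(n,p): cv2.imwrite("pics/"+n,p[...,::-1])
E
python3 - <<'E'
from h import *
s=bot.read_state();print(s)
ps=[]
for n in("scene","side","wrist"):
    p,d,i=cam(n);save(n+"0.png",p);np.savez("pics/"+n+"0",p=p,d=d,**{k:np.array(i[k]) for k in i if not isinstance(i[k],str)});print(n,i, (d>0).mean());ps.append(p)
E
```

```text
pics
{'time': 0.0, 'q': array([-1.31988068e+00,  2.64766918e-01,  1.60541357e+00, -1.18576615e-05,
        1.27371101e+00, -3.69276598e-02]), 'joint_vel': array([ 0.00060662, -0.00069582, -0.00086967,  0.0018816 ,  0.00133804,
       -0.0012185 ]), 'joint_torque': array([-2.47629441e-04, -5.15113342e+01, -3.67320693e+01, -7.91535695e-05,
        1.31642295e-02, -1.32959798e-05]), 'tool_pos': array([ 0.19141113, -0.64650391,  0.2299314 ]), 'tcp_rot': array([-3.10685050e+00, -4.50261668e-01,  4.03028832e-04]), 'wrist_force': array([-0.26326943, -0.94600141,  0.34278139]), 'torque': array([ 0.00170219, -0.00828863, -0.05664385]), 'width': 1.0037802724281932}
scene {'vertical_fov': 56.2941267968191, 'cx': 312.3954408177174, 'cy': 246.25502409126508, 'R': array([[ 0.48640507,  0.8737227 , -0.0043305 ],
       [ 0.71836417, -0.40272779, -0.56724179],
       [-0.49735604,  0.2727984 , -0.82353992]]), 't': array([-0.24911632, -0.32178983,  1.02405401])} 0.9960416666666667
side {'vertical_fov': 54.7387990330095, 'cx': 322.8710927076448, 'cy': 237.93395200706684, 'R': array([[-0.93619539, -0.35141824, -0.00658807],
       [-0.23054503,  0.62811574, -0.74318208],
       [ 0.26530581, -0.69424479, -0.66905679]]), 't': array([0.4616438 , 0.19016793, 0.87765042])} 0.9961360677083333
wrist {'vertical_fov': 65.23574075655063, 'cx': 316.8753043773731, 'cy': 239.1358767802349, 'R': array([[ 0.28264563, -0.95922136, -0.00241298],
       [-0.91425521, -0.27015533,  0.3019164 ],
       [-0.29025654, -0.08312927, -0.95333135]]), 't': array([-0.67448874, -0.03955311,  0.38144267])} 0.9959602864583333
```

View pics/scene0.png

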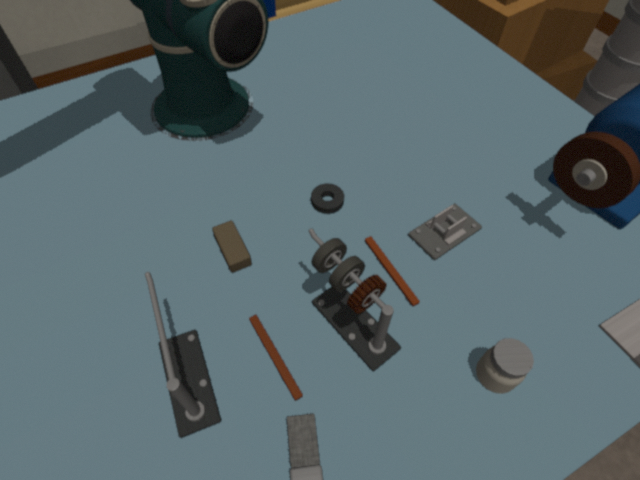

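View pics/side0.png

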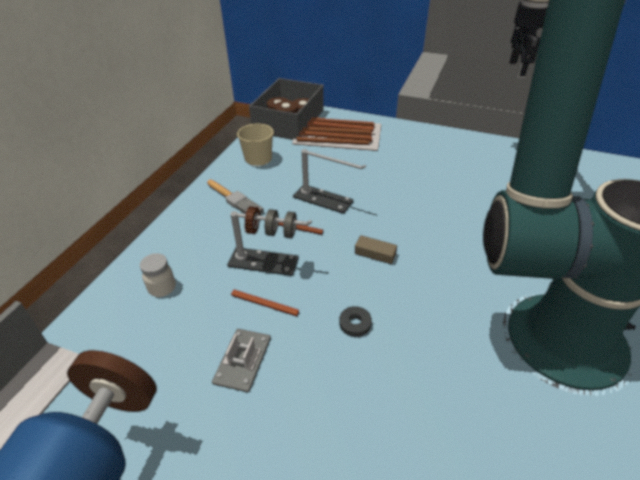

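```bash
cat >> h.py <<'E'
def load(n):
    z=np.load("pics/"+n+".npz"); return z["p"],z["d"],{k:z[k] for k in z.files if k not in("p","d")}
def tri(i1,a,i2,b):
    A=[];B=[]
    for i,(u,v) in((i1,a),(i2,b)):
        F=f(i);R=np.array(i["R"]);t=np.array(i["t"]);x=(u-i["cx"])/F;y=(v-i["cy"])/F
        A+=[R[0]-x*R[2],R[1]-y*R[2]];B+=[x*t[2]-t[0],y*t[2]-t[1]]
    X,r,_,_=np.linalg.lstsq(np.array(A),np.array(B),rcond=None);return X,np.sqrt(r)
E
python3 - <<'E'
from h import *
np.set_printoptions(precision=4,suppress=True)
a,da,ia=load("scene0");b,db,ib=load("side0")
for n,x,y in [("ftip",(311,231),(310,222)),("fpost",(387,309),(235,218)),("stip",(149,273),(363,166)),("spost",(173,383),(305,153)),("w1",(329,255),(290,223)),("w2",(347,273),(272,222)),("w3",(367,293),(252,219))]:
    print(n,*tri(ia,x,ib,y),world(ia,da,*x))
# crops
ca=cv2.resize(a[200:370,290:490],None,fx=4,fy=4,interpolation=3)[:600]
cb=cv2.resize(b[140:400,200:400],None,fx=3,fy=3,interpolation=3)
save("ca.png",ca); save("cb.png",cb[:600])
# fits from depth: dark feet, wheels
for n,i,d in(("scene",ia,da),("side",ib,db)):
    P=cloud(i,d); 
    for nm,(cx,cy) in {"full":(.65,0),}.items(): pass
    np.save("pics/cl_"+n,P)
    m=(P[...,2]>.085)&(P[...,2]<.16)&(P[...,0]>.3)&(P[...,0]<1)&(abs(P[...,1])<.6)
    k,l,st,c=cv2.connectedComponentsWithStats(m.astype(np.uint8))
    for j in range(1,k):
        if st[j,4]>40: q=P[l==j]; print(n,st[j],q.min(0),q.max(0))
E
```

```text
ftip [ 0.5205 -0.0051  0.1337] [0.0017] [ 0.5234 -0.0079  0.1399]
fpost [0.6752 0.0245 0.123 ] [0.0023] [0.6779 0.0191 0.1341]
stip [ 0.4782 -0.2326  0.137 ] [0.0032] [ 0.4773 -0.2336  0.139 ]
spost [ 0.633  -0.2553  0.1257] [0.0029] [ 0.6346 -0.2555  0.1337]
w1 [0.563  0.0003 0.1228] [0.001] [ 0.5713 -0.0058  0.1389]
w2 [0.6001 0.0078 0.1206] [0.0009] [ 0.6094 -0.      0.1409]
w3 [0.6416 0.0146 0.1222] [0.0018] [0.6512 0.004  0.1482]
scene [585 119  13  14  77] [0.5607 0.4911 0.1358] [0.5865 0.5104 0.1599]
scene [ 553  149   84   60 2368] [0.5857 0.3974 0.0893] [0.7038 0.4475 0.16  ]
scene [ 309  229   85  102 3041] [ 0.5177 -0.028   0.0852] [0.6868 0.0427 0.1511]
scene [ 145  272   44  131 1062] [ 0.473  -0.2637  0.0851] [ 0.6438 -0.2325  0.1412]
side [249  92  61  24 338] [ 0.7604 -0.5979  0.085 ] [ 0.9242 -0.4928  0.0941]
side [301 149  65  20 333] [ 0.4747 -0.2589  0.0855] [ 0.6456 -0.2274  0.142 ]
side [ 230  206   82   33 1346] [ 0.5188 -0.0238  0.0854] [0.687  0.0459 0.1529]
side [  0 301  30  42 677] [0.9122 0.3505 0.085 ] [0.9278 0.4128 0.1235]
side [ 67 377  34  29 331] [0.6416 0.4466 0.1098] [0.7026 0.4741 0.16  ]
side [  89  379   68   44 1177] [0.5832 0.4113 0.0908] [0.6627 0.4893 0.16  ]
side [108 438  18  42 285] [0.5568 0.4963 0.1216] [0.5838 0.5408 0.16  ]
```

Run:
```python
from h import *
np.set_printoptions(precision=4,suppress=True)
Ps=[np.load("pics/cl_%s.npy"%n) for n in("scene","side")]
ims=[load("scene0")[0],load("side0")[0]]
def line(q): 
    c=q.mean(0);u,s,v=np.linalg.svd(q-c);d=v[0]*np.sign(v[0,0]);return c,d,s/np.sqrt(len(q))
def fit(P,x0,x1,y0,y1,z0,z1):
    return P[(P[...,0]>x0)&(P[...,0]<x1)&(P[...,1]>y0)&(P[...,1]<y1)&(P[...,2]>z0)&(P[...,2]<z1)]
for n,P in zip(("scene","side"),Ps):
    q=fit(P,.485,.61,-.28,-.21,.115,.15);c,d,s=line(q);print(n,"spare arm",c,np.arctan2(d[1],d[0]),s,len(q))
    for nm,b in(("full",(.515,.69,-.03,.05)),("spare",(.47,.65,-.27,-.22))):
        q=fit(P,*b,.120,.16); print(nm,"ext",q[q[:,0].argmin()],q[q[:,0].argmax()])
    # feet z 6..13mm
    for nm,b in(("ffoot",(.5,.75,-.06,.08)),("sfoot",(.45,.72,-.33,-.19)),("cradle",(.45,.75,.1,.3))):
        q=fit(P,*b,.0075,.0125)[:,:2].astype(np.float32)
        k=np.zeros((300,400),np.uint8);g=((q-[b[0],b[2]])*1000).astype(int);np.maximum.at(k,(g[:,1],g[:,0]),255)
        k=cv2.morphologyEx(k,cv2.MORPH_CLOSE,np.ones((9,9)));kk,l,st,cc=cv2.connectedComponentsWithStats(k);j=1+st[1:,4].argmax()
        r=cv2.minAreaRect(np.argwhere(l==j)[:,::-1].astype(np.float32));print(nm,np.array(r[0])/1000+[b[0],b[2]],r[1:],len(q))
    # wheels: slice z>.138
    q=fit(P,.52,.66,-.05,.05,.1435,.155)
    print(n,"wheel tops x hist");o=np.argsort(q[:,0]);xs=q[o]
    gi=np.where(np.diff(xs[:,0])>.008)[0]+1
    for w in np.split(xs,gi): print(len(w),w.min(0),w.max(0),w.mean(0))
```

```text
scene spare arm [ 0.5515 -0.2453  0.1334] -0.12594885226167435 [0.0362 0.0023 0.0013] 565
full ext [ 0.5177 -0.008   0.1382] [0.6867 0.0196 0.1231]
spare ext [ 0.473  -0.2367  0.138 ] [ 0.6438 -0.2546  0.1354]
ffoot [0.6288 0.0104] ((150.06251525878906, 60.61711120605469), 9.309940338134766) 2517
sfoot [ 0.586  -0.2506] ((60.44451141357422, 150.16278076171875), 82.56858825683594) 2992
cradle [0.5547 0.2459] ((69.89359283447266, 112.89806365966797), 5.19442892074585) 1828
scene wheel tops x hist
227 [ 0.5522 -0.017   0.1435] [0.5717 0.0162 0.151 ] [ 0.5634 -0.0011  0.1471]
251 [ 0.591  -0.0116  0.1435] [0.6114 0.023  0.151 ] [0.6017 0.0046 0.147 ]
295 [ 0.6307 -0.0054  0.1437] [0.6519 0.0306 0.1511] [0.642  0.0116 0.1474]
side spare arm [ 0.546  -0.2393  0.1323] -0.1227415025771355 [0.0362 0.0023 0.0022] 168
full ext [ 0.5188 -0.0035  0.1375] [0.687  0.0201 0.1345]
spare ext [ 0.4747 -0.2307  0.1374] [ 0.6453 -0.2554  0.1333]
ffoot [0.63  0.015] ((149.0498809814453, 63.43164825439453), 10.007980346679688) 1051
sfoot [ 0.5867 -0.2457] ((63.36376953125, 151.23681640625), 83.36748504638672) 677
cradle [0.555  0.2486] ((71.34017181396484, 107.8257064819336), 6.24191427230835) 1502
side wheel tops x hist
88 [ 0.554  -0.0107  0.1435] [0.5713 0.0247 0.151 ] [0.5622 0.0079 0.1473]
89 [ 0.5927 -0.0053  0.1436] [0.6116 0.0291 0.1505] [0.6006 0.0143 0.1471]
102 [ 0.6313 -0.0031  0.1436] [0.6524 0.0384 0.1529] [0.6412 0.02   0.1475]
```

View pics/ca.png

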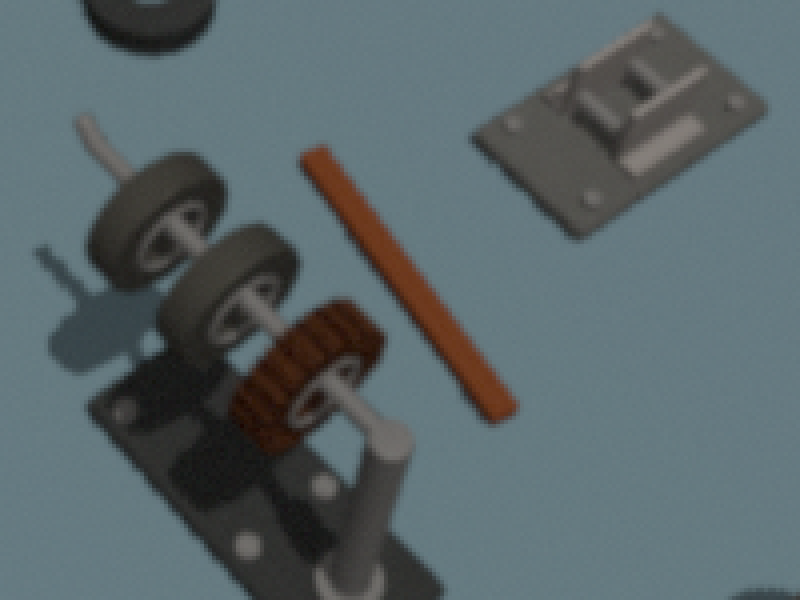

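Call:
{"api": "jog_arm", "payload": {
  "motion": [
    {"dx": 1.5, "dy": 2.7, "turn": -0.01},
    {"dx": 1.5, "dy": 2.7, "turn": -0.01},
    {"dx": 1.5, "dy": 2.7, "turn": -0.01},
    {"dx": 1.5, "dy": 2.7, "turn": -0.01},
    {"dx": 1.5, "dy": 2.7, "turn": -0.01},
    {"dx": 1.5, "dy": 2.7, "turn": -0.01},
    {"dx": 1.5, "dy": 2.7, "turn": -0.01},
    {"dx": 1.5, "dy": 2.7, "turn": -0.01},
    {"dx": 1.5, "dy": 2.7, "turn": -0.01},
    {"dx": 1.5, "dy": 2.7, "turn": -0.01},
    {"dx": 1.5, "dy": 2.7, "turn": -0.01},
    {"dx": 1.5, "dy": 2.7, "turn": -0.01}
  ],
  "fingers": 8.54,
  "grip_force": 40
}}

```text
validation failed for argument at $.mo...
```

Call:
{"api": "jog_arm", "payload": {
  "motion": [
    {"dx": 1.6, "dy": 2.7},
    {"dx": 1.6, "dy": 2.7},
    {"dx": 1.6, "dy": 2.7},
    {"dx": 1.6, "dy": 2.7},
    {"dx": 1.6, "dy": 2.7},
    {"dx": 1.6, "dy": 2.7},
    {"dx": 1.6, "dy": 2.7},
    {"dx": 1.6, "dy": 2.7},
    {"dx": 1.6, "dy": 2.7},
    {"dx": 1.6, "dy": 2.7},
    {"dx": 1.6, "dy": 2.7},
    {"dx": 1.5, "dy": 2.7}
  ]
}}

```text
validation failed for argument at $.mo...
```

Call:
{"api": "jog_arm", "payload": {
  "motion": [
    {},
    {}
  ]
}}

```text
validation failed for argument at $.mo...
```

Run:
```python
from h import *
np.set_printoptions(precision=4,suppress=True)
from scipy.spatial.transform import Rotation as R
s=bot.read_state();p,d,i=cam("wrist");save("w1.png",p)
y=R.from_rotvec(s["tcp_rot"]).as_matrix();print(s["time"],s["tool_pos"],s["tcp_rot"],np.arctan2(y[1,1],y[0,1]),y[:,2])
P=cloud(i,d);np.save("pics/cl_w1",P)
q=P[(P[...,0]>.52)&(P[...,0]<.66)&(abs(P[...,1])<.06)&(P[...,2]>.142)&(P[...,2]<.156)];q=q[q[:,0].argsort()]
for w in np.split(q,np.where(np.diff(q[:,0])>.008)[0]+1): print(len(w),w.min(0),w.max(0),w.mean(0))
c=P[(P[...,1]>.15)&(P[...,1]<.35)&(P[...,2]>.04)&(P[...,2]<.05)];print(len(c))
```

```text
0.15 [ 0.1915 -0.6467  0.2302] [-3.1074 -0.4503  0.0003] -1.2829719617074997 [-0.0004  0.0017 -1.    ]Traceback (most recent call last):
  File "<stdin>", line 8, in <module>
    return umr_minimum(a, axis, None, out, keepdims, initial, where)
ValueError: zero-size array to reduction operation minimum which has no identity
```

Call:
{"api": "jog_arm", "payload": {
  "motion": [
    {"dx": 1.5, "dy": 2.7, "dz": 0, "turn": -0.01},
    {"dx": 1.5, "dy": 2.7, "dz": 0, "turn": -0.01},
    {"dx": 1.5, "dy": 2.7, "dz": 0, "turn": -0.01},
    {"dx": 1.5, "dy": 2.7, "dz": 0, "turn": -0.01},
    {"dx": 1.5, "dy": 2.7, "dz": 0, "turn": -0.01},
    {"dx": 1.5, "dy": 2.7, "dz": 0, "turn": -0.01},
    {"dx": 1.5, "dy": 2.7, "dz": 0, "turn": -0.01},
    {"dx": 1.5, "dy": 2.7, "dz": 0, "turn": -0.01},
    {"dx": 1.5, "dy": 2.7, "dz": 0, "turn": -0.01},
    {"dx": 1.5, "dy": 2.7, "dz": 0, "turn": -0.01},
    {"dx": 1.5, "dy": 2.7, "dz": 0, "turn": -0.01},
    {"dx": 1.5, "dy": 2.7, "dz": 0, "turn": -0.01}
  ],
  "fingers": 8.54,
  "grip_force": 40
}}

```text
time: 1.2
tool_pos: [0.3719, -0.3218, 0.2312]
tcp_rot: [3.131, 0.262, 0.0]
wrist_force: [0.3, -0.4, 0.2]
width: 1.003
```

Call:
{"api": "jog_arm", "payload": {
  "motion": [
    {"dx": 1.6, "dy": 2.7, "dz": 0, "turn": 0},
    {"dx": 1.6, "dy": 2.7, "dz": 0, "turn": 0},
    {"dx": 1.6, "dy": 2.7, "dz": 0, "turn": 0},
    {"dx": 1.6, "dy": 2.7, "dz": 0, "turn": 0},
    {"dx": 1.6, "dy": 2.7, "dz": 0, "turn": 0},
    {"dx": 1.6, "dy": 2.7, "dz": 0, "turn": 0},
    {"dx": 1.6, "dy": 2.7, "dz": 0, "turn": 0},
    {"dx": 1.6, "dy": 2.7, "dz": 0, "turn": 0},
    {"dx": 1.6, "dy": 2.7, "dz": 0, "turn": 0},
    {"dx": 1.6, "dy": 2.7, "dz": 0, "turn": 0},
    {"dx": 1.6, "dy": 2.7, "dz": 0, "turn": 0},
    {"dx": 1.5, "dy": 2.7, "dz": 0, "turn": 0}
  ]
}}

```text
time: 2.2
tool_pos: [0.5631, 0.0023, 0.2312]
tcp_rot: [3.13, 0.264, 0.0]
wrist_force: [0.4, -0.1, 0.4]
width: 0.998
```

```bash
cat > look.py <<'E'
from h import *
import sys
from scipy.spatial.transform import Rotation as R
np.set_printoptions(precision=4,suppress=True)
def st():
    s=bot.read_state();y=R.from_rotvec(s["tcp_rot"]).as_matrix();print(round(s["time"],2),s["tool_pos"],"yaw",np.arctan2(y[1,1],y[0,1])+np.pi/2,"w",s["width"],s["wrist_force"])
def tops(P,x0,x1,y0,y1,z0=.142,z1=.156):
    q=P[(P[...,0]>x0)&(P[...,0]<x1)&(P[...,1]>y0)&(P[...,1]<y1)&(P[...,2]>z0)&(P[...,2]<z1)];q=q[q[:,0].argsort()]
    for w in np.split(q,np.where(np.diff(q[:,0])>.008)[0]+1):
        if len(w)>10: print(len(w),w.min(0),w.max(0),w.mean(0))
E
python3 - <<'E'
from look import *
st();p,d,i=cam("wrist");save("w1b.png",p);P=cloud(i,d);np.save("pics/cl_w1",P)
tops(P,.52,.66,-.06,.06)
c=P[(P[...,1]>.15)&(P[...,1]<.35)&(P[...,2]>.04)&(P[...,2]<.05)];print(len(c))
E
```

```text
2.2 [0.5631 0.0023 0.2312] yaw 0.16801556185500388 w 0.9979828218335518 [ 0.4211 -0.1193  0.4491]
1501 [ 0.5514 -0.0187  0.142 ] [0.5726 0.0224 0.1516] [0.5629 0.0019 0.1473]
1651 [ 0.59   -0.0124  0.142 ] [0.6107 0.0289 0.1521] [0.6008 0.0081 0.1474]
2062 [ 0.6297 -0.0077  0.142 ] [0.6524 0.0372 0.1525] [0.6409 0.0146 0.1479]
635
```

View pics/w1b.png

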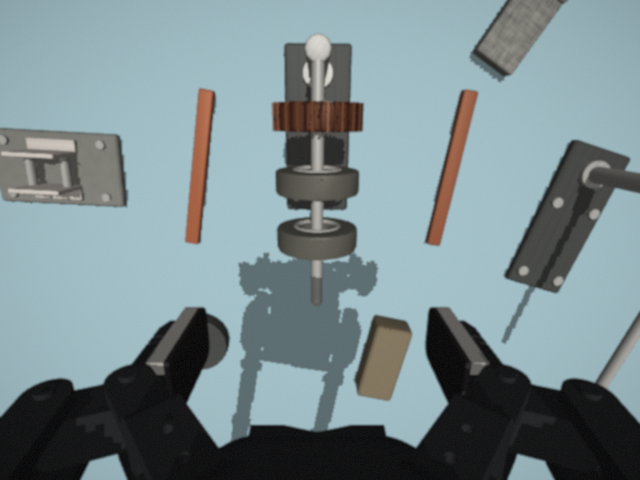

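The wrist view shows the three wheels in line at (318,238), (317,182) and (318,115), centred between the jaws. The depth positions agree with the other views to about 1 mm. Next I descend and grip.

Call:
{"api": "jog_arm", "payload": {
  "motion": [
    {"dx": 0, "dy": 0, "dz": -2, "turn": 0},
    {"dx": 0, "dy": 0, "dz": -2, "turn": 0},
    {"dx": 0, "dy": 0, "dz": -2, "turn": 0},
    {"dx": 0, "dy": 0, "dz": -2, "turn": 0},
    {"dx": 0, "dy": 0, "dz": -2, "turn": 0},
    {"dx": 0, "dy": 0, "dz": -1.5, "turn": 0},
    {"dx": 0, "dy": 0, "dz": -1, "turn": 0},
    {"dx": 0, "dy": 0, "dz": -0.7, "turn": 0},
    {"dx": 0, "dy": 0, "dz": 0, "turn": 0}
  ]
}}

```text
time: 3.0
tool_pos: [0.5614, 0.0007, 0.0977]
tcp_rot: [-3.13, -0.263, 0.004]
wrist_force: [0.2, -0.5, 0.2]
width: 0.995
```

Call:
{"api": "jog_arm", "payload": {
  "motion": [
    {"dx": 0, "dy": 0, "dz": 0, "turn": 0},
    {"dx": 0, "dy": 0, "dz": 0, "turn": 0},
    {"dx": 0, "dy": 0, "dz": 0, "turn": 0},
    {"dx": 0, "dy": 0, "dz": 0, "turn": 0},
    {"dx": 0, "dy": 0, "dz": 0, "turn": 0},
    {"dx": 0, "dy": 0, "dz": 0, "turn": 0},
    {"dx": 0, "dy": 0, "dz": 0, "turn": 0}
  ],
  "fingers": 4.5,
  "grip_force": 40
}}

```text
time: 3.58
tool_pos: [0.5638, 0.0006, 0.1009]
tcp_rot: [3.13, 0.263, 0.004]
wrist_force: [-1.4, -0.7, 6.2]
width: 0.647
```

Run:
```python
from look import *
st();p,d,i=cam("side");save("s1.png",cv2.resize(p[150:300,200:400],None,fx=4,fy=4,interpolation=3))
```

```text
3.58 [0.5638 0.0006 0.1009] yaw 0.16785158759491536 w 0.6474866556752988 [-1.3861 -0.669   6.2069]
```

View pics/s1.png

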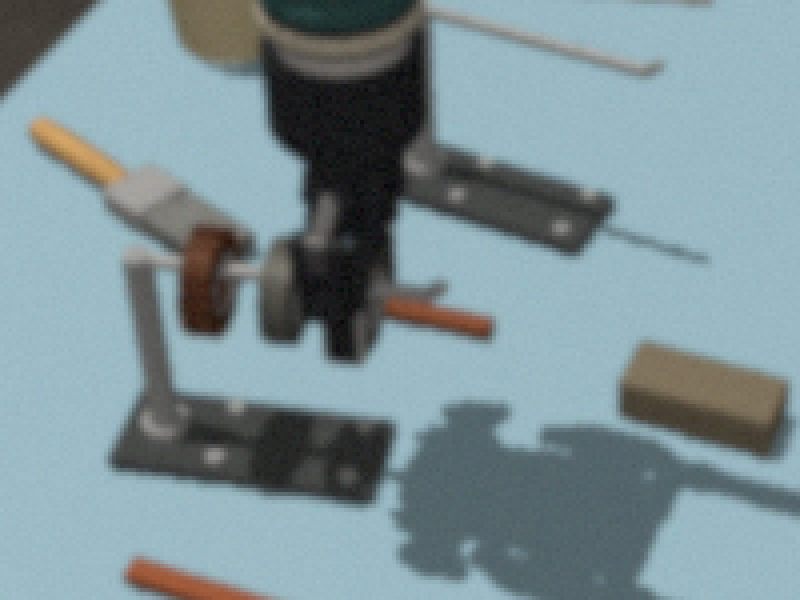

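Call:
{"api": "jog_arm", "payload": {
  "motion": [
    {"dx": 0, "dy": 0, "dz": 0.3, "turn": 0},
    {"dx": 0, "dy": 0, "dz": 0.3, "turn": 0},
    {"dx": 0, "dy": 0, "dz": 0.3, "turn": 0},
    {"dx": 0, "dy": 0, "dz": 0.3, "turn": 0},
    {"dx": 0, "dy": 0, "dz": 0, "turn": 0},
    {"dx": 0, "dy": 0, "dz": 0, "turn": 0}
  ]
}}

```text
time: 4.13
tool_pos: [0.5627, 0.0008, 0.1114]
tcp_rot: [3.131, 0.263, 0.0]
wrist_force: [0.3, 0.6, -1.0]
width: 0.649
```

Run:
```python
from look import *
st();p,d,i=cam("side");P=cloud(i,d);tops(P,.52,.66,-.06,.06,.1435,.175)
p,d,i=cam("scene");P=cloud(i,d);tops(P,.52,.66,-.06,.06,.1435,.175)
```

```text
4.13 [0.5627 0.0008 0.1114] yaw 0.1678321675959269 w 0.6491718167182485 [ 0.2563  0.6121 -1.0173]
193 [ 0.5419 -0.0545  0.1435] [0.5799 0.0597 0.1745] [0.5553 0.0163 0.1603]
68 [0.5916 0.0005 0.1436] [0.6102 0.0278 0.1517] [0.6013 0.0165 0.1473]
105 [ 0.6314 -0.0031  0.1435] [0.6518 0.0388 0.1513] [0.641  0.0207 0.1477]
1035 [ 0.5478 -0.0599  0.1435] [0.611  0.059  0.1749] [0.5762 0.0005 0.1565]
290 [ 0.6308 -0.0063  0.1436] [0.6516 0.0296 0.1513] [0.6419 0.0116 0.1475]
```

Call:
{"api": "jog_arm", "payload": {
  "motion": [
    {"dx": -0.9, "dy": -0.15, "dz": 0.1, "turn": 0},
    {"dx": -0.9, "dy": -0.15, "dz": 0, "turn": 0},
    {"dx": -0.9, "dy": -0.15, "dz": 0, "turn": 0},
    {"dx": -0.9, "dy": -0.15, "dz": 0, "turn": 0},
    {"dx": -0.9, "dy": -0.15, "dz": 0, "turn": 0},
    {"dx": -0.9, "dy": -0.15, "dz": 0, "turn": 0},
    {"dx": -0.9, "dy": -0.15, "dz": 0, "turn": 0},
    {"dx": -0.9, "dy": -0.15, "dz": 0, "turn": 0},
    {"dx": -0.9, "dy": -0.15, "dz": 0, "turn": 0},
    {"dx": -0.9, "dy": -0.15, "dz": 0, "turn": 0},
    {"dx": -0.9, "dy": -0.15, "dz": 0, "turn": 0}
  ]
}}

```text
time: 5.15
tool_pos: [0.4627, -0.0159, 0.1123]
tcp_rot: [3.131, 0.263, 0.0]
wrist_force: [-0.5, 0.4, -0.9]
width: 0.65
```

Call:
{"api": "jog_arm", "payload": {
  "motion": [
    {"dx": -0.18, "dy": -2.4, "dz": 0, "turn": -0.032},
    {"dx": -0.18, "dy": -2.4, "dz": 0, "turn": -0.032},
    {"dx": -0.18, "dy": -2.4, "dz": 0, "turn": -0.032},
    {"dx": -0.18, "dy": -2.4, "dz": 0, "turn": -0.032},
    {"dx": -0.18, "dy": -2.4, "dz": 0, "turn": -0.032},
    {"dx": -0.18, "dy": -2.4, "dz": 0, "turn": -0.032},
    {"dx": -0.18, "dy": -2.4, "dz": 0, "turn": -0.032},
    {"dx": -0.18, "dy": -2.4, "dz": 0, "turn": -0.032},
    {"dx": -0.18, "dy": -2.4, "dz": 0, "turn": -0.032},
    {"dx": 0, "dy": 0, "dz": 0, "turn": 0},
    {"dx": 0, "dy": 0, "dz": 0, "turn": 0}
  ]
}}

```text
time: 6.07
tool_pos: [0.447, -0.2326, 0.1124]
tcp_rot: [-3.136, 0.192, -0.0]
wrist_force: [-0.1, 0.1, -1.5]
width: 0.648
```

Run:
```python
from look import *
st();p,d,i=cam("wrist");P=cloud(i,d)
for z in(.115,.127):
  q=P[(P[...,0]>.47)&(P[...,0]<.61)&(P[...,1]<-.21)&(P[...,1]>-.28)&(P[...,2]>z)&(P[...,2]<.145)]
  print(len(q),q.min(0),q.max(0),q.mean(0),np.polyfit(q[:,0],q[:,1],1), np.polyval(np.polyfit(q[:,0],q[:,1],1),[.475,.55]))
# held wheel top seen by wrist
p2,d2,i2=cam("scene")
save("j1.png",np.hstack([cv2.resize(p[150:480,120:520],None,fx=1,fy=1),cv2.resize(p2[200:365,80:280],None,fx=2,fy=2)]))
```

```text
6.07 [ 0.447  -0.2326  0.1124] yaw -0.12236857969651793 w 0.6481164591568803 [-0.0511  0.1402 -1.4889]
6861 [ 0.4731 -0.2489  0.1299] [ 0.5566 -0.231   0.1428] [ 0.5184 -0.2403  0.135 ] [-0.1279 -0.1739] [-0.2347 -0.2443]
6861 [ 0.4731 -0.2489  0.1299] [ 0.5566 -0.231   0.1428] [ 0.5184 -0.2403  0.135 ] [-0.1279 -0.1739] [-0.2347 -0.2443]
```

View pics/j1.png

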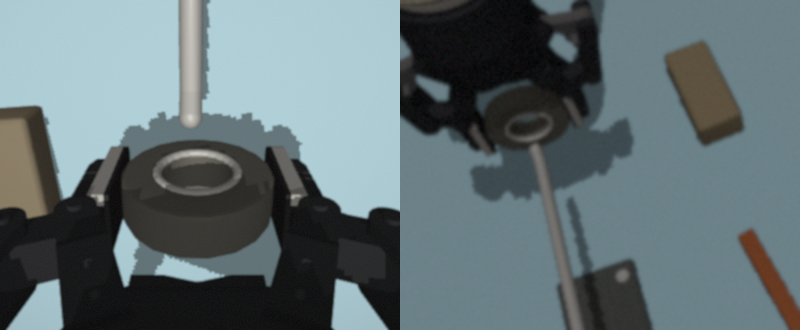

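Call:
{"api": "jog_arm", "payload": {
  "motion": [
    {"dx": 1.2, "dy": 0, "dz": 0, "turn": 0},
    {"dx": 1.2, "dy": -0.13, "dz": 0, "turn": 0},
    {"dx": 1.2, "dy": -0.15, "dz": 0, "turn": 0},
    {"dx": 1.2, "dy": -0.15, "dz": 0, "turn": 0},
    {"dx": 1.2, "dy": -0.15, "dz": 0, "turn": 0},
    {"dx": 1.2, "dy": -0.15, "dz": 0, "turn": 0},
    {"dx": 1.2, "dy": -0.15, "dz": 0, "turn": 0},
    {"dx": 1.2, "dy": -0.15, "dz": 0, "turn": 0},
    {"dx": 1.2, "dy": -0.15, "dz": 0, "turn": 0},
    {"dx": 1.2, "dy": -0.15, "dz": 0, "turn": 0},
    {"dx": 1.2, "dy": -0.15, "dz": 0, "turn": 0},
    {"dx": 0, "dy": 0, "dz": 0, "turn": 0}
  ]
}}

```text
time: 7.17
tool_pos: [0.5822, -0.247, 0.1124]
tcp_rot: [3.135, -0.188, 0.003]
wrist_force: [0.6, -0.2, -1.0]
width: 0.648
```

Call:
{"api": "jog_arm", "payload": {
  "motion": [
    {"dx": 0, "dy": 0, "dz": -0.4, "turn": 0},
    {"dx": 0, "dy": 0, "dz": -0.4, "turn": 0},
    {"dx": 0, "dy": 0, "dz": -0.2, "turn": 0},
    {"dx": 0, "dy": 0, "dz": 0, "turn": 0},
    {"dx": 0, "dy": 0, "dz": 0, "turn": 0}
  ]
}}

```text
time: 7.58
tool_pos: [0.5786, -0.2464, 0.1019]
tcp_rot: [-3.136, 0.189, 0.001]
wrist_force: [0.7, 0.5, -0.6]
width: 0.644
```

Call:
{"api": "jog_arm", "payload": {
  "motion": [
    {"dx": 0, "dy": 0, "dz": 0, "turn": 0},
    {"dx": 0, "dy": 0, "dz": 0, "turn": 0},
    {"dx": 0, "dy": 0, "dz": 0, "turn": 0},
    {"dx": 0, "dy": 0, "dz": 0, "turn": 0},
    {"dx": 0, "dy": 0, "dz": 0, "turn": 0},
    {"dx": 0, "dy": 0, "dz": 0, "turn": 0}
  ],
  "fingers": 8.54
}}

```text
time: 8.08
tool_pos: [0.5795, -0.2466, 0.1024]
tcp_rot: [3.136, -0.189, 0.0]
wrist_force: [0.3, 0.2, 0.7]
width: 0.999
```

Call:
{"api": "jog_arm", "payload": {
  "motion": [
    {"dx": 0, "dy": 0, "dz": 1.5, "turn": 0},
    {"dx": 0, "dy": 0, "dz": 2, "turn": 0},
    {"dx": 0, "dy": 0, "dz": 2, "turn": 0},
    {"dx": 0, "dy": 0, "dz": 2, "turn": 0},
    {"dx": 0, "dy": 0, "dz": 2, "turn": 0},
    {"dx": 0, "dy": 0, "dz": 1, "turn": 0},
    {"dx": 0, "dy": 0, "dz": 0, "turn": 0}
  ]
}}

```text
time: 8.67
tool_pos: [0.5813, -0.2474, 0.2108]
tcp_rot: [3.134, -0.189, 0.009]
wrist_force: [0.8, 0.2, 0.6]
width: 1.002
```

Run:
```python
from look import *
st();p,d,i=cam("wrist");P=cloud(i,d);tops(P,.47,.66,-.31,-.18)
```

```text
8.67 [ 0.5813 -0.2474  0.2108] yaw -0.12018733336085363 w 1.0016598723240415 [0.8269 0.2425 0.6021]
1748 [ 0.5681 -0.268   0.142 ] [ 0.5877 -0.2263  0.1515] [ 0.5787 -0.2473  0.1473]
```

Call:
{"api": "jog_arm", "payload": {
  "motion": [
    {"dx": 0.2, "dy": 2.55, "dz": 0, "turn": 0.029},
    {"dx": 0.2, "dy": 2.55, "dz": 0, "turn": 0.029},
    {"dx": 0.2, "dy": 2.55, "dz": 0, "turn": 0.029},
    {"dx": 0.2, "dy": 2.55, "dz": 0, "turn": 0.029},
    {"dx": 0.2, "dy": 2.55, "dz": 0, "turn": 0.029},
    {"dx": 0.2, "dy": 2.55, "dz": 0, "turn": 0.029},
    {"dx": 0.2, "dy": 2.55, "dz": 0, "turn": 0.029},
    {"dx": 0.2, "dy": 2.55, "dz": 0, "turn": 0.029},
    {"dx": 0.2, "dy": 2.55, "dz": 0, "turn": 0.029},
    {"dx": 0.2, "dy": 2.55, "dz": 0, "turn": 0.029},
    {"dx": 0, "dy": 0, "dz": 0, "turn": 0},
    {"dx": 0, "dy": 0, "dz": 0, "turn": 0}
  ]
}}

```text
time: 9.72
tool_pos: [0.5983, 0.0097, 0.2051]
tcp_rot: [-3.13, -0.27, 0.005]
wrist_force: [-0.4, -0.2, 1.0]
width: 1.0
```

Call:
{"api": "jog_arm", "payload": {
  "motion": [
    {"dx": 0, "dy": 0, "dz": 0, "turn": 0},
    {"dx": 0, "dy": 0, "dz": 0, "turn": 0},
    {"dx": 0, "dy": 0, "dz": 0, "turn": 0}
  ]
}}

```text
time: 9.97
tool_pos: [0.5991, 0.0073, 0.2067]
tcp_rot: [3.13, 0.264, -0.001]
wrist_force: [0.5, 0.0, 0.2]
width: 0.999
```

Call:
{"api": "jog_arm", "payload": {
  "motion": [
    {"dx": 0.2, "dy": 0.1, "dz": -2, "turn": 0},
    {"dx": 0, "dy": 0, "dz": -2, "turn": 0},
    {"dx": 0, "dy": 0, "dz": -2, "turn": 0},
    {"dx": 0, "dy": 0, "dz": -2, "turn": 0},
    {"dx": 0, "dy": 0, "dz": -1.5, "turn": 0},
    {"dx": 0, "dy": 0, "dz": -0.7, "turn": 0},
    {"dx": 0, "dy": 0, "dz": -0.5, "turn": 0},
    {"dx": 0, "dy": 0, "dz": 0, "turn": 0},
    {"dx": 0, "dy": 0, "dz": 0, "turn": 0}
  ]
}}

```text
time: 10.72
tool_pos: [0.602, 0.0091, 0.101]
tcp_rot: [3.13, 0.265, 0.002]
wrist_force: [-0.1, 0.2, 0.1]
width: 1.001
```

Call:
{"api": "jog_arm", "payload": {
  "motion": [
    {"dx": 0, "dy": 0, "dz": 0, "turn": 0},
    {"dx": 0, "dy": 0, "dz": 0, "turn": 0},
    {"dx": 0, "dy": 0, "dz": 0, "turn": 0},
    {"dx": 0, "dy": 0, "dz": 0, "turn": 0},
    {"dx": 0, "dy": 0, "dz": 0, "turn": 0},
    {"dx": 0, "dy": 0, "dz": 0, "turn": 0},
    {"dx": 0, "dy": 0, "dz": 0, "turn": 0}
  ],
  "fingers": 4.5,
  "grip_force": 40
}}

```text
time: 11.3
tool_pos: [0.6024, 0.0097, 0.1019]
tcp_rot: [3.13, 0.267, 0.004]
wrist_force: [-2.2, 0.4, 6.3]
width: 0.647
```

Call:
{"api": "jog_arm", "payload": {
  "motion": [
    {"dx": 0, "dy": 0, "dz": 0.3, "turn": 0},
    {"dx": 0, "dy": 0, "dz": 0.3, "turn": 0},
    {"dx": 0, "dy": 0, "dz": 0.3, "turn": 0},
    {"dx": 0, "dy": 0, "dz": 0.3, "turn": 0},
    {"dx": 0, "dy": 0, "dz": 0, "turn": 0},
    {"dx": 0, "dy": 0, "dz": 0, "turn": 0}
  ]
}}

```text
time: 11.8
tool_pos: [0.6015, 0.0094, 0.1124]
tcp_rot: [3.13, 0.266, 0.0]
wrist_force: [-0.2, 0.4, -1.6]
width: 0.648
```

Call:
{"api": "jog_arm", "payload": {
  "motion": [
    {"dx": -1.2, "dy": -0.2, "dz": 0, "turn": 0},
    {"dx": -1.2, "dy": -0.2, "dz": 0, "turn": 0},
    {"dx": -1.2, "dy": -0.2, "dz": 0, "turn": 0},
    {"dx": -1.2, "dy": -0.2, "dz": 0, "turn": 0},
    {"dx": -1.2, "dy": -0.2, "dz": 0, "turn": 0},
    {"dx": -1.2, "dy": -0.2, "dz": 0, "turn": 0},
    {"dx": -1.2, "dy": -0.2, "dz": 0, "turn": 0},
    {"dx": -1.2, "dy": -0.2, "dz": 0, "turn": 0},
    {"dx": -1.2, "dy": -0.2, "dz": 0, "turn": 0},
    {"dx": -1.2, "dy": -0.2, "dz": 0, "turn": 0},
    {"dx": -1.2, "dy": -0.2, "dz": 0, "turn": 0},
    {"dx": -0.6, "dy": -0.1, "dz": 0, "turn": 0}
  ]
}}

```text
time: 12.8
tool_pos: [0.4613, -0.0137, 0.1121]
tcp_rot: [-3.13, -0.266, 0.002]
wrist_force: [-0.4, 0.2, -0.5]
width: 0.65
```

Call:
{"api": "jog_arm", "payload": {
  "motion": [
    {"dx": -0.18, "dy": -2.4, "dz": 0, "turn": -0.032},
    {"dx": -0.18, "dy": -2.4, "dz": 0, "turn": -0.032},
    {"dx": -0.18, "dy": -2.4, "dz": 0, "turn": -0.032},
    {"dx": -0.18, "dy": -2.4, "dz": 0, "turn": -0.032},
    {"dx": -0.18, "dy": -2.4, "dz": 0, "turn": -0.032},
    {"dx": -0.18, "dy": -2.4, "dz": 0, "turn": -0.032},
    {"dx": -0.18, "dy": -2.4, "dz": 0, "turn": -0.032},
    {"dx": -0.18, "dy": -2.4, "dz": 0, "turn": -0.032},
    {"dx": -0.18, "dy": -2.4, "dz": 0, "turn": -0.032},
    {"dx": 0, "dy": 0, "dz": 0, "turn": 0},
    {"dx": 0, "dy": 0, "dz": 0, "turn": 0},
    {"dx": 0, "dy": 0, "dz": 0, "turn": 0}
  ]
}}

```text
time: 13.8
tool_pos: [0.4469, -0.2292, 0.1122]
tcp_rot: [-3.135, 0.186, 0.0]
wrist_force: [0.3, 0.0, -1.1]
width: 0.646
```

Run:
```python
from look import *
st();p,d,i=cam("wrist")
p2,d2,i2=cam("scene");P=cloud(i2,d2);tops(P,.52,.66,-.06,.06)
save("j2.png",np.hstack([cv2.resize(p[150:480,120:520],None,fx=1,fy=1),cv2.resize(p2[200:365,80:280],None,fx=2,fy=2)]))
```

```text
13.8 [ 0.4469 -0.2292  0.1122] yaw -0.11861755413612052 w 0.6458524115977917 [ 0.3386  0.0413 -1.0842]
339 [ 0.6304 -0.0096  0.142 ] [0.6517 0.0325 0.1518] [0.6422 0.0113 0.1468]
```

View pics/j2.png

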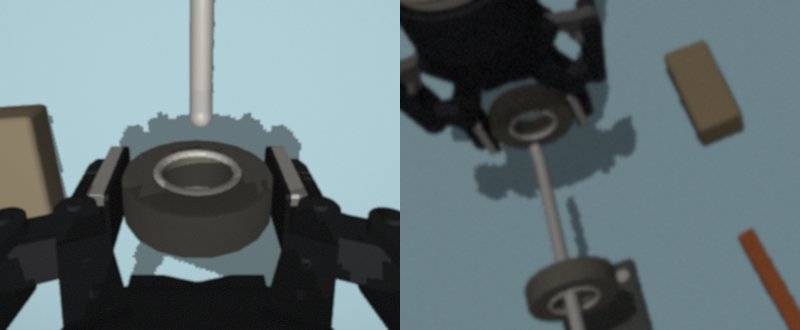

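The bore at (197,172) is lined up with the arm tip at (200,118), and the first wheel hangs properly. Inserting the second wheel.

Call:
{"api": "jog_arm", "payload": {
  "motion": [
    {"dx": 1.15, "dy": -0.2, "dz": 0, "turn": 0},
    {"dx": 1.15, "dy": -0.15, "dz": 0, "turn": 0},
    {"dx": 1.15, "dy": -0.15, "dz": 0, "turn": 0},
    {"dx": 1.15, "dy": -0.15, "dz": 0, "turn": 0},
    {"dx": 1.15, "dy": -0.15, "dz": 0, "turn": 0},
    {"dx": 1.15, "dy": -0.15, "dz": 0, "turn": 0},
    {"dx": 1.15, "dy": -0.15, "dz": 0, "turn": 0},
    {"dx": 1.15, "dy": -0.15, "dz": 0, "turn": 0},
    {"dx": 0, "dy": 0, "dz": -0.3, "turn": 0},
    {"dx": 0, "dy": 0, "dz": -0.4, "turn": 0},
    {"dx": 0, "dy": 0, "dz": -0.3, "turn": 0},
    {"dx": 0, "dy": 0, "dz": 0, "turn": 0}
  ]
}}

```text
time: 14.9
tool_pos: [0.5388, -0.2419, 0.1021]
tcp_rot: [-3.136, 0.186, 0.001]
wrist_force: [-1.2, 0.7, -0.1]
width: 0.648
```

Call:
{"api": "jog_arm", "payload": {
  "motion": [
    {"dx": 0, "dy": 0, "dz": 0, "turn": 0},
    {"dx": 0, "dy": 0, "dz": 0, "turn": 0},
    {"dx": 0, "dy": 0, "dz": 0, "turn": 0},
    {"dx": 0, "dy": 0, "dz": 0, "turn": 0},
    {"dx": 0, "dy": 0, "dz": 0, "turn": 0},
    {"dx": 0, "dy": 0, "dz": 0, "turn": 0}
  ],
  "fingers": 8.54
}}

```text
time: 15.4
tool_pos: [0.5391, -0.2421, 0.1023]
tcp_rot: [3.136, -0.186, -0.0]
wrist_force: [0.3, -0.2, 0.9]
width: 1.001
```

Call:
{"api": "jog_arm", "payload": {
  "motion": [
    {"dx": 0, "dy": 0, "dz": 1.5, "turn": 0},
    {"dx": 0, "dy": 0, "dz": 2, "turn": 0},
    {"dx": 0, "dy": 0, "dz": 2, "turn": 0},
    {"dx": 0, "dy": 0, "dz": 2, "turn": 0},
    {"dx": 0, "dy": 0, "dz": 2, "turn": 0},
    {"dx": 0, "dy": 0, "dz": 1, "turn": 0},
    {"dx": 0, "dy": 0, "dz": 0, "turn": 0}
  ]
}}

```text
time: 15.98
tool_pos: [0.541, -0.2429, 0.2106]
tcp_rot: [3.134, -0.185, 0.008]
wrist_force: [-1.3, -0.6, 1.2]
width: 0.999
```

Run:
```python
from look import *
st();p,d,i=cam("wrist");P=cloud(i,d);tops(P,.47,.66,-.31,-.18)
```

```text
15.98 [ 0.541  -0.2429  0.2106] yaw -0.11821736739398503 w 0.9985942707660048 [-1.3256 -0.5646  1.224 ]
1751 [ 0.5267 -0.2633  0.142 ] [ 0.547  -0.2216  0.1522] [ 0.5379 -0.2425  0.1473]
1963 [ 0.5677 -0.2678  0.142 ] [ 0.5877 -0.2263  0.1516] [ 0.5782 -0.2473  0.1474]
```

Call:
{"api": "jog_arm", "payload": {
  "motion": [
    {"dx": 1.02, "dy": 2.57, "dz": 0, "turn": 0.0286},
    {"dx": 1.02, "dy": 2.57, "dz": 0, "turn": 0.0286},
    {"dx": 1.02, "dy": 2.57, "dz": 0, "turn": 0.0286},
    {"dx": 1.02, "dy": 2.57, "dz": 0, "turn": 0.0286},
    {"dx": 1.02, "dy": 2.57, "dz": 0, "turn": 0.0286},
    {"dx": 1.02, "dy": 2.57, "dz": 0, "turn": 0.0286},
    {"dx": 1.02, "dy": 2.57, "dz": 0, "turn": 0.0286},
    {"dx": 1.02, "dy": 2.57, "dz": 0, "turn": 0.0286},
    {"dx": 1.02, "dy": 2.57, "dz": 0, "turn": 0.0286},
    {"dx": 1.02, "dy": 2.57, "dz": 0, "turn": 0.0286},
    {"dx": 0, "dy": 0, "dz": 0, "turn": 0}
  ]
}}

```text
time: 16.95
tool_pos: [0.6414, 0.0195, 0.2048]
tcp_rot: [-3.127, -0.27, 0.003]
wrist_force: [-0.9, -0.5, -0.4]
width: 0.999
```

Call:
{"api": "jog_arm", "payload": {
  "motion": [
    {"dx": 0, "dy": 0, "dz": 0, "turn": 0},
    {"dx": 0, "dy": 0, "dz": 0, "turn": 0},
    {"dx": 0, "dy": 0, "dz": 0, "turn": 0}
  ]
}}

```text
time: 17.2
tool_pos: [0.6403, 0.0141, 0.2061]
tcp_rot: [3.13, 0.262, -0.003]
wrist_force: [-0.1, -0.5, -0.7]
width: 0.998
```

Run:
```python
from look import *
st();p,d,i=cam("wrist");P=cloud(i,d);tops(P,.6,.665,-.06,.06);save("w3.png",p)
m=(P[...,1]>.15)&(P[...,1]<.35);print(m.sum());np.save("pics/cl_w3",P)
W=np.load("pics/cl_w1.npy");c=W[(W[...,1]>.15)&(W[...,1]<.35)&(W[...,2]>.04)&(W[...,2]<.05)];print(c.min(0),c.max(0),c.mean(0))
```

```text
17.2 [0.6403 0.0141 0.2061] yaw 0.16688444364401422 w 0.9983730975537188 [-0.053  -0.5313 -0.7414]
2003 [ 0.6295 -0.0072  0.142 ] [0.6525 0.0368 0.1525] [0.6419 0.0148 0.1476]
64760
[0.5334 0.2291 0.0401] [0.574  0.2768 0.0499] [0.5542 0.2518 0.0462]
```

Call:
{"api": "jog_arm", "payload": {
  "motion": [
    {"dx": 0.1, "dy": 0.05, "dz": -2, "turn": 0},
    {"dx": 0, "dy": 0, "dz": -2, "turn": 0},
    {"dx": 0, "dy": 0, "dz": -2, "turn": 0},
    {"dx": 0, "dy": 0, "dz": -2, "turn": 0},
    {"dx": 0, "dy": 0, "dz": -1.4, "turn": 0},
    {"dx": 0, "dy": 0, "dz": -0.7, "turn": 0},
    {"dx": 0, "dy": 0, "dz": -0.5, "turn": 0},
    {"dx": 0, "dy": 0, "dz": 0, "turn": 0},
    {"dx": 0, "dy": 0, "dz": 0, "turn": 0}
  ]
}}

```text
time: 18.0
tool_pos: [0.6428, 0.0152, 0.1021]
tcp_rot: [3.13, 0.263, 0.002]
wrist_force: [-0.0, -0.7, -0.7]
width: 0.999
```

Call:
{"api": "jog_arm", "payload": {
  "motion": [
    {"dx": 0, "dy": 0, "dz": 0, "turn": 0},
    {"dx": 0, "dy": 0, "dz": 0, "turn": 0},
    {"dx": 0, "dy": 0, "dz": 0, "turn": 0},
    {"dx": 0, "dy": 0, "dz": 0, "turn": 0},
    {"dx": 0, "dy": 0, "dz": 0, "turn": 0},
    {"dx": 0, "dy": 0, "dz": 0, "turn": 0},
    {"dx": 0, "dy": 0, "dz": 0, "turn": 0}
  ],
  "fingers": 4.5,
  "grip_force": 40
}}

```text
time: 18.58
tool_pos: [0.6432, 0.0155, 0.103]
tcp_rot: [3.13, 0.263, 0.004]
wrist_force: [-1.9, -0.3, 5.9]
width: 0.647
```

Call:
{"api": "jog_arm", "payload": {
  "motion": [
    {"dx": 0, "dy": 0, "dz": 0.3, "turn": 0},
    {"dx": 0, "dy": 0, "dz": 0.3, "turn": 0},
    {"dx": 0, "dy": 0, "dz": 0.3, "turn": 0},
    {"dx": 0, "dy": 0, "dz": 0.3, "turn": 0},
    {"dx": 0, "dy": 0, "dz": 0, "turn": 0},
    {"dx": 0, "dy": 0, "dz": 0, "turn": 0}
  ]
}}

```text
time: 19.08
tool_pos: [0.6423, 0.0155, 0.1135]
tcp_rot: [3.13, 0.263, 0.001]
wrist_force: [-0.8, 0.8, -1.2]
width: 0.646
```

Run:
```python
from look import *
st()
Ps={n:np.load("pics/cl_%s.npy"%n) for n in("scene","side","w1","w3")}
for n,P in Ps.items():
    q=P[(P[...,0]>.5)&(P[...,0]<.62)&(P[...,1]>.17)&(P[...,1]<.33)]
    c=q[(q[:,2]>.043)&(q[:,2]<.049)]
    if len(c)<10: print(n,len(c));continue
    for nm,s in(("lo",c[c[:,0]<.555]),("hi",c[c[:,0]>=.555])):
        if len(s)>5: print(n,nm,len(s),s.min(0),s.max(0),s.mean(0),np.polyfit(s[:,1],s[:,0],1)[0])
```

```text
19.08 [0.6423 0.0155 0.1135] yaw 0.1678364084302273 w 0.6459564735732015 [-0.835   0.7974 -1.1839]
scene lo 49 [0.5334 0.2278 0.0433] [0.5411 0.2721 0.0488] [0.5382 0.2496 0.0457] -0.11289585569875302
scene hi 56 [0.5656 0.2315 0.0431] [0.574  0.2743 0.0474] [0.5701 0.2525 0.0455] -0.1267936612221114
side lo 55 [0.5351 0.233  0.0432] [0.5419 0.276  0.0489] [0.5385 0.255  0.0461] -0.11321591976395246
side hi 57 [0.5666 0.2358 0.043 ] [0.5741 0.2791 0.049 ] [0.5703 0.2593 0.0459] -0.10636230732928198
w1 lo 272 [0.5334 0.2291 0.0431] [0.542  0.2734 0.0489] [0.5383 0.2507 0.0469] -0.1119036262334508
w1 hi 269 [0.5651 0.2327 0.0434] [0.574  0.2765 0.0489] [0.5699 0.254  0.047 ] -0.11348566498656196
w3 lo 305 [0.5338 0.2296 0.043 ] [0.5427 0.2742 0.0488] [0.5387 0.2507 0.0465] -0.11538232995749062
w3 hi 308 [0.5657 0.2329 0.043 ] [0.5743 0.2762 0.049 ] [0.5705 0.254  0.0466] -0.11186550050695324
```

Call:
{"api": "jog_arm", "payload": {
  "motion": [
    {"dx": -1.2, "dy": -0.2, "dz": 0, "turn": 0},
    {"dx": -1.2, "dy": -0.2, "dz": 0, "turn": 0},
    {"dx": -1.2, "dy": -0.2, "dz": 0, "turn": 0},
    {"dx": -1.2, "dy": -0.2, "dz": 0, "turn": 0},
    {"dx": -1.2, "dy": -0.2, "dz": 0, "turn": 0},
    {"dx": -1.2, "dy": -0.2, "dz": 0, "turn": 0},
    {"dx": -1.2, "dy": -0.2, "dz": 0, "turn": 0},
    {"dx": -1.2, "dy": -0.2, "dz": 0, "turn": 0},
    {"dx": -1.2, "dy": -0.2, "dz": 0, "turn": 0}
  ]
}}

```text
time: 19.83
tool_pos: [0.5333, -0.0026, 0.113]
tcp_rot: [-3.131, -0.263, 0.001]
wrist_force: [-0.1, -0.4, -0.1]
width: 0.652
```

Call:
{"api": "jog_arm", "payload": {
  "motion": [
    {"dx": -1.2, "dy": -0.2, "dz": 0, "turn": 0},
    {"dx": -1.2, "dy": -0.2, "dz": 0, "turn": 0},
    {"dx": -1.2, "dy": -0.2, "dz": 0, "turn": 0},
    {"dx": -1.2, "dy": -0.2, "dz": 0, "turn": 0},
    {"dx": -1.2, "dy": -0.2, "dz": 0, "turn": 0},
    {"dx": -1.2, "dy": -0.2, "dz": 0, "turn": 0}
  ]
}}

```text
time: 20.33
tool_pos: [0.461, -0.0147, 0.1133]
tcp_rot: [3.131, 0.263, 0.0]
wrist_force: [-0.3, 0.5, -0.8]
width: 0.649
```

Call:
{"api": "jog_arm", "payload": {
  "motion": [
    {"dx": 0.84, "dy": 2.43, "dz": 0, "turn": -0.005},
    {"dx": 0.84, "dy": 2.43, "dz": 0, "turn": -0.005},
    {"dx": 0.84, "dy": 2.43, "dz": 0, "turn": -0.005},
    {"dx": 0.84, "dy": 2.43, "dz": 0, "turn": -0.005},
    {"dx": 0.84, "dy": 2.43, "dz": 0, "turn": -0.005},
    {"dx": 0.84, "dy": 2.43, "dz": 0, "turn": -0.005},
    {"dx": 0.84, "dy": 2.43, "dz": 0, "turn": -0.005},
    {"dx": 0.84, "dy": 2.43, "dz": 0, "turn": -0.005},
    {"dx": 0.84, "dy": 2.43, "dz": 0, "turn": -0.005},
    {"dx": 0.84, "dy": 2.43, "dz": 0, "turn": -0.005},
    {"dx": 0.84, "dy": 2.43, "dz": 0, "turn": -0.005},
    {"dx": 0, "dy": 0, "dz": 0, "turn": 0}
  ]
}}

```text
time: 21.33
tool_pos: [0.5559, 0.2566, 0.1139]
tcp_rot: [-3.134, -0.18, -0.004]
wrist_force: [0.2, -0.0, -0.7]
width: 0.647
```

Call:
{"api": "jog_arm", "payload": {
  "motion": [
    {"dx": 0, "dy": 0, "dz": 0, "turn": 0},
    {"dx": 0, "dy": 0, "dz": 0, "turn": 0},
    {"dx": 0, "dy": 0, "dz": 0, "turn": 0}
  ]
}}

```text
time: 21.58
tool_pos: [0.5538, 0.2517, 0.113]
tcp_rot: [3.136, 0.176, -0.002]
wrist_force: [-0.4, 0.5, -0.3]
width: 0.646
```

Run:
```python
from look import *
st();p,d,i=cam("wrist");P=cloud(i,d)
q=P[(P[...,2]>.12)&(P[...,2]<.17)&(abs(P[...,0]-.554)<.014)&(abs(P[...,1]-.253)<.024)];print(len(q),q.min(0),q.max(0),q.mean(0))
p2,_,_=cam("side");save("j3.png",np.hstack([p[150:480,120:520],cv2.resize(p2[240:405,160:360],None,fx=2,fy=2)]))
```

```text
21.58 [0.5538 0.2517 0.113 ] yaw 0.11227567998144394 w 0.6463445099123603 [-0.3889  0.546  -0.299 ]
12532 [0.5405 0.229  0.12  ] [0.5633 0.277  0.1629] [0.5556 0.2524 0.1477]
```

View pics/j3.png

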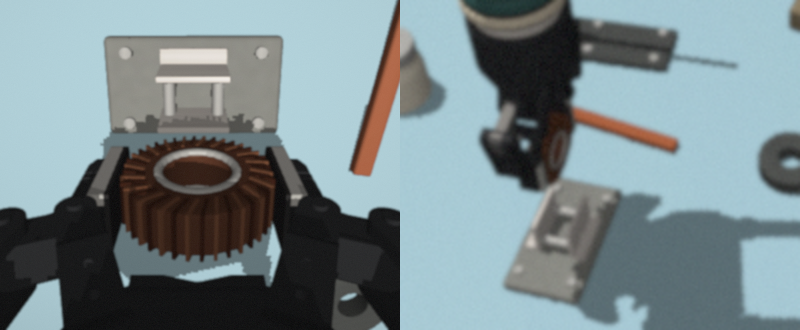

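Call:
{"api": "jog_arm", "payload": {
  "motion": [
    {"dx": 0.05, "dy": 0.17, "dz": -1, "turn": 0},
    {"dx": 0, "dy": 0, "dz": -1.5, "turn": 0},
    {"dx": 0, "dy": 0, "dz": -1.5, "turn": 0},
    {"dx": 0, "dy": 0, "dz": -1.2, "turn": 0},
    {"dx": 0, "dy": 0, "dz": -0.8, "turn": 0},
    {"dx": 0, "dy": 0, "dz": -0.6, "turn": 0},
    {"dx": 0, "dy": 0, "dz": -0.6, "turn": 0},
    {"dx": 0, "dy": 0, "dz": -0.3, "turn": 0},
    {"dx": 0, "dy": 0, "dz": 0, "turn": 0},
    {"dx": 0, "dy": 0, "dz": 0, "turn": 0}
  ]
}}

```text
time: 22.52
tool_pos: [0.5554, 0.2546, 0.0385]
tcp_rot: [-3.136, -0.177, -0.001]
wrist_force: [-0.1, 0.1, -0.9]
width: 0.647
```

Call:
{"api": "jog_arm", "payload": {
  "motion": [
    {"dx": 0, "dy": 0, "dz": -0.2, "turn": 0},
    {"dx": 0, "dy": 0, "dz": -0.2, "turn": 0},
    {"dx": 0, "dy": 0, "dz": -0.15, "turn": 0},
    {"dx": 0, "dy": 0, "dz": 0, "turn": 0},
    {"dx": 0, "dy": 0, "dz": 0, "turn": 0}
  ]
}}

```text
time: 22.93
tool_pos: [0.555, 0.2545, 0.0328]
tcp_rot: [3.137, 0.177, -0.0]
wrist_force: [0.9, 0.1, -1.4]
width: 0.647
```

Call:
{"api": "jog_arm", "payload": {
  "motion": [
    {"dx": 0, "dy": 0, "dz": -0.1, "turn": 0},
    {"dx": 0, "dy": 0, "dz": -0.1, "turn": 0},
    {"dx": 0, "dy": 0, "dz": 0, "turn": 0},
    {"dx": 0, "dy": 0, "dz": 0, "turn": 0}
  ]
}}

```text
time: 23.27
tool_pos: [0.5554, 0.2546, 0.0313]
tcp_rot: [-3.136, -0.177, -0.001]
wrist_force: [-0.0, -1.0, 2.9]
width: 0.647
```

Run:
```python
from look import *
st();p,d,i=cam("wrist");P=cloud(i,d)
q=P[(P[...,2]>.06)&(P[...,2]<.1)&(abs(P[...,0]-.555)<.02)&(abs(P[...,1]-.254)<.015)];print(len(q),np.percentile(q,[1,50,99],axis=0))
p2,_,_=cam("side");save("j4.png",np.hstack([p[150:480,120:520],cv2.resize(p2[300:410,190:323],None,fx=3,fy=3)]))
```

```text
23.27 [0.5554 0.2546 0.0313] yaw 0.11287652822096272 w 0.6474020874816552 [-0.0263 -0.9735  2.9281]
6623 [[0.5449 0.2394 0.0611]
 [0.5589 0.2541 0.076 ]
 [0.5634 0.2687 0.0797]]
```

View pics/j4.png

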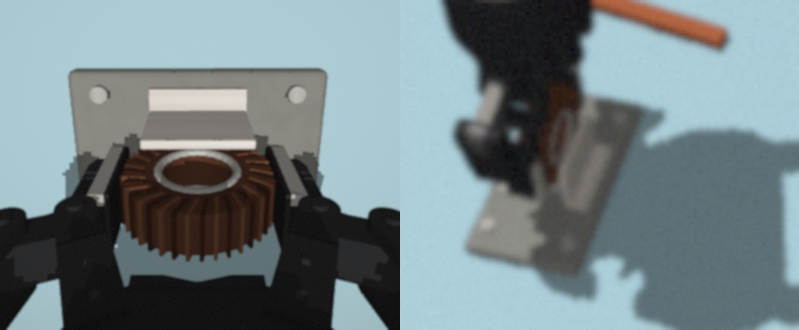

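The wheel sits between the cheeks with its top at about 79 mm (78 expected) and light contact force, so it is seated. Releasing.

Call:
{"api": "jog_arm", "payload": {
  "motion": [
    {"dx": 0, "dy": 0, "dz": 0, "turn": 0},
    {"dx": 0, "dy": 0, "dz": 0, "turn": 0},
    {"dx": 0, "dy": 0, "dz": 0, "turn": 0},
    {"dx": 0, "dy": 0, "dz": 0, "turn": 0},
    {"dx": 0, "dy": 0, "dz": 0, "turn": 0},
    {"dx": 0, "dy": 0, "dz": 0, "turn": 0}
  ],
  "fingers": 8.54
}}

```text
time: 23.87
tool_pos: [0.555, 0.2544, 0.0306]
tcp_rot: [3.137, 0.177, -0.0]
wrist_force: [-0.4, -0.1, 0.1]
width: 0.996
```

Call:
{"api": "jog_arm", "payload": {
  "motion": [
    {"dx": 0, "dy": 0, "dz": 1, "turn": 0},
    {"dx": 0, "dy": 0, "dz": 1.5, "turn": 0},
    {"dx": 0, "dy": 0, "dz": 2, "turn": 0},
    {"dx": 0, "dy": 0, "dz": 2, "turn": 0},
    {"dx": 0, "dy": 0, "dz": 2, "turn": 0},
    {"dx": 0, "dy": 0, "dz": 2, "turn": 0},
    {"dx": 0, "dy": 0, "dz": 2, "turn": 0},
    {"dx": 0, "dy": 0, "dz": 2, "turn": 0},
    {"dx": -2, "dy": -2, "dz": 0, "turn": 0},
    {"dx": -2, "dy": -2, "dz": 0, "turn": 0},
    {"dx": -2, "dy": -2, "dz": 0, "turn": 0},
    {"dx": -2, "dy": -2, "dz": 0, "turn": 0}
  ]
}}

```text
time: 24.87
tool_pos: [0.4744, 0.1738, 0.1767]
tcp_rot: [-3.136, -0.178, -0.002]
wrist_force: [-0.6, 0.6, 0.1]
width: 0.993
```

Run:
```python
from look import *
st()
for n in("side","scene","wrist"):
    p,d,i=cam(n);P=cloud(i,d);print(n)
    tops(P,.53,.58,.22,.29,.07,.1);tops(P,.47,.62,-.31,-.18)
    if n=="scene": save("end_sc.png",p)
    if n=="wrist": w=p
a=cv2.imread("pics/end_sc.png")[...,::-1]
save("end.png",np.hstack([cv2.resize(a,(440,330)),cv2.resize(w,(360,330))]))
o=load("scene0")[0];m=(np.abs(o.astype(int)-a).max(2)>60)
for nm,(x0,y0,x1,y1) in {"stick":(362,234,422,308),"stickb":(246,312,304,402),"bar":(210,218,254,274),"collar":(308,180,348,216)}.items(): print(nm,m[y0:y1,x0:x1].mean())
```

```text
24.87 [0.4744 0.1738 0.1767] yaw 0.11329620470968904 w 0.9934640028723594 [-0.5956  0.6224  0.1028]
side
196 [0.5442 0.234  0.07  ] [0.565  0.2751 0.0797] [0.5534 0.2576 0.0751]
64 [ 0.5296 -0.256   0.1422] [ 0.5475 -0.219   0.151 ] [ 0.538  -0.2348  0.1466]
63 [ 0.5702 -0.2577  0.142 ] [ 0.5897 -0.2245  0.1514] [ 0.5788 -0.2395  0.1468]
scene
190 [0.5439 0.231  0.0701] [0.5634 0.2715 0.0794] [0.5544 0.2488 0.0748]
363 [ 0.5272 -0.2623  0.142 ] [ 0.5468 -0.2248  0.1513] [ 0.5386 -0.2436  0.1465]
399 [ 0.5686 -0.2681  0.142 ] [ 0.5882 -0.2294  0.151 ] [ 0.5792 -0.2481  0.1466]
wrist
1901 [0.5428 0.231  0.07  ] [0.5637 0.2739 0.0811] [0.5533 0.2519 0.076 ]
stick 0.11621621621621622
stickb 0.0
bar 0.0
collar 0.0
```

View pics/end.png

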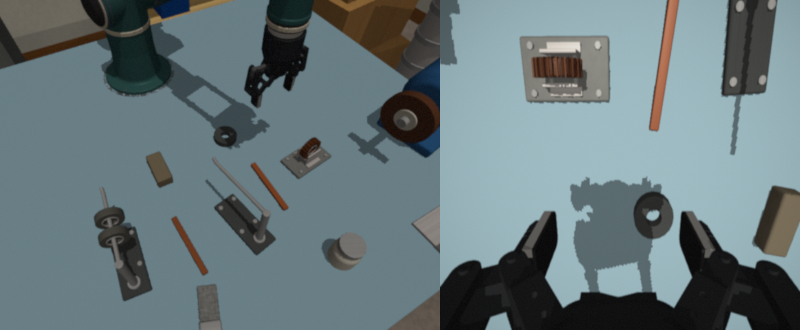

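```bash
python3 -c "
from look import *
st();print(bot.finish_job())"
```

```text
25.02 [0.4739 0.1735 0.1764] yaw 0.11152749087098823 w 0.9993712952742632 [ 0.3067 -0.4511  0.4228]
the job is handed in; nothing more can be done
None
```

The job is done and handed in at 25 s of the 72 s allowed. I hung the front grey wheel on the spare hook, then the second grey wheel. After that I took the brown flap wheel off the crowded hook and stood it in the cradle.

**Last checks:**
- **Grey wheels:** both hang on the spare hook about 40 mm apart, with their tops about 150 mm up, where a hanging wheel should be.
- **Flap wheel:** it stands upright between the cradle's cheeks. Its top measures about 79 to 81 mm against the 78 mm expected, so I take it as resting on both rods, though the rods themselves were hidden from view.
- **Robot:** the gripper is open, well clear and touching nothing. The highest force I read was about 6 N.
- **Bystanders:** stick_b or stick_a (the one away from the cradle), the bar and the collar show no change in the scene picture. The stick near the cradle showed 12% of its check area changed. That area also covers where the flap wheel used to hang, and in the final pictures the stick looks in its original place.

The scene and side cameras differed by up to about 9 mm in left–right (y) position, because each sees a different side of the objects. I used the average of the two and checked it with the wrist camera.

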